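Fetch the screw tub from behind the ink bottles

TASK

I am about to open the printer and need the grey tub of case screws that is boxed in at the back of the white bottle caddy. First set the blue-, red- and yellow-capped bottles from the caddy upright on the black spill tray, all three of them, then take out the grey tub and lower it gently into the yellow collar of the tub stand, so that it sits level on the collar's floor without being pressed in hard; finally put the three bottles back in the caddy, each in the well it came from. Keep the bottles and the tub upright throughout.

Things in the scene. Friction and masses are not known exactly. Their poses are not given: they have to be found in the camera images.
- refill_2: white-bodied ink refill bottle with a blue dropper cap and a light blue band on its label; round, 43 mm diameter up to 74 mm height, shoulder to 88 mm, coloured collar 27 mm diameter from 88 to 104 mm, then a thin dropper tip to 130 mm; 110 g, rigid. Grip it on the body or on the collar. Origin: centre of its underside, z up along the bottle. Stands in one of the caddy's three wells at the start
- refill_3: white-bodied ink refill bottle with a red dropper cap and a magenta band on its label; round, 43 mm diameter up to 74 mm height, shoulder to 88 mm, coloured collar 27 mm diameter from 88 to 104 mm, then a thin dropper tip to 130 mm; 110 g, rigid. Grip it on the body or on the collar. Origin: centre of its underside, z up along the bottle. Stands in one of the caddy's three wells at the start
- refill_4: white-bodied ink refill bottle with a yellow dropper cap and a yellow band on its label; round, 43 mm diameter up to 74 mm height, shoulder to 88 mm, coloured collar 27 mm diameter from 88 to 104 mm, then a thin dropper tip to 130 mm; 110 g, rigid. Grip it on the body or on the collar. Origin: centre of its underside, z up along the bottle. Stands in one of the caddy's three wells at the start
- tub_1: grey open tapered tub, round, 60 mm diameter at the foot, 67 mm at the rim, 46 mm high, 60 g. Origin: centre of its underside, z up. Starts in the caddy's large recess, foot 6 mm above the table. Grip it round the outside near the rim, fingertips at least 20 mm above its underside to clear the caddy and the stand
- caddy: white block on a black base plate, 150 (x) by 198 (y) mm, 20 mm high, fixed. Origin: centre of its underside, x to the back of the table, y to the left, z up. Three bottle wells, 50 mm wide, at (x, y) = (-34, 0), (13, 63), (13, -63) mm and a tub recess, 65 mm wide, at (29.5, 0); floors 6 mm above the table (14 mm deep). The bottles stand too close round the tub for a gripper
- tray: black shallow spill tray with a grey mat, 125 (x) by 135 (y) mm, rim 15 mm high and 6 mm thick, floor 4 mm above the table, fixed. Origin: centre of its underside, x to the back of the table, y to the left. Room for three bottles, for example at (x, y) = (30, 0), (-30, 35), (-30, -35) mm
- stand: tub stand: dark round weighted foot, 104 mm diameter, with a yellow collar in the middle, fixed. Origin: centre of its underside, z up. Collar: 83 mm outside diameter at its top, 30 mm above the table; its flared mouth is 75 mm wide there, narrowing to 64.5 mm at 20 mm and 63.5 mm at its floor, 12 mm above the table, where the tub's foot rests with 1 to 1.5 mm of play

How it is judged (in metres and radians):
On the way, in this order (a step that is already met when the one before it is completed fails the run):
1. all three bottles stand on the spill tray, released, and the tub is still in the caddy (x of refill_2 in the frame of tray between -0.052 and 0.052 m and y of refill_2 in the frame of tray between -0.057 and 0.057 m and z of each of refill_2, refill_3, refill_4 in the frame of tray below 0.01 m and angle between each of refill_2, refill_3, refill_4's own z axis and vertical below 0.1 rad and contact force between each of refill_2, refill_3, refill_4 and the fingers below 0.1 N and x of refill_3 in the frame of tray between -0.052 and 0.052 m and y of refill_3 in the frame of tray between -0.057 and 0.057 m and x of refill_4 in the frame of tray between -0.052 and 0.052 m and y of refill_4 in the frame of tray between -0.057 and 0.057 m and distance of tub_1 from where it was at the start of the episode below 0.012 m), for 0.2 s.
2. the grey tub sits on the floor of the stand's collar, level and released, while the bottles still stand on the tray (horizontal distance between tub_1 and stand below 0.005 m and z of tub_1 in the frame of stand below 0.0145 m and angle between tub_1's own z axis and vertical below 0.06 rad and contact force between each of tub_1, refill_2, refill_3, refill_4 and the fingers below 0.1 N and x of refill_2 in the frame of tray between -0.052 and 0.052 m and y of refill_2 in the frame of tray between -0.057 and 0.057 m and z of each of refill_2, refill_3, refill_4 in the frame of tray below 0.01 m and angle between each of refill_2, refill_3, refill_4's own z axis and vertical below 0.1 rad and x of refill_3 in the frame of tray between -0.052 and 0.052 m and y of refill_3 in the frame of tray between -0.057 and 0.057 m and x of refill_4 in the frame of tray between -0.052 and 0.052 m and y of refill_4 in the frame of tray between -0.057 and 0.057 m), for 0.2 s.
At the end, for the whole second after the job is handed in: The tub's axis is within 5 mm of the stand's, its foot on the collar's floor (within 2.5 mm), tilted less than 0.06 rad; each bottle stands within 12 mm of where it stood at the start, tilted less than 0.08 rad; all are released and at rest (horizontal distance between tub_1 and stand below 0.005 m and z of tub_1 in the frame of stand below 0.0145 m and angle between tub_1's own z axis and vertical below 0.06 rad and contact force between each of tub_1, refill_2, refill_3, refill_4 and the fingers below 0.1 N and linear speed of each of tub_1, refill_2, refill_3, refill_4 below 0.02 m/s and distance of each of refill_2, refill_3, refill_4 from where it was at the start of the episode below 0.012 m and angle between each of refill_2, refill_3, refill_4's own z axis and vertical below 0.08 rad); the robot touches nothing.
It fails at once if the tub is pressed into the stand with more than 60 N (contact force between tub_1 and stand above 60 N).
It fails at once if the tub is tipped by more than 0.6 rad (angle between tub_1's own z axis and vertical above 0.6 rad).
It fails at once if a bottle is tipped by more than 0.6 rad (angle between refill_2's own z axis and vertical above 0.6 rad).
It fails at once if a bottle is tipped by more than 0.6 rad (angle between refill_3's own z axis and vertical above 0.6 rad).
It fails at once if a bottle is tipped by more than 0.6 rad (angle between refill_4's own z axis and vertical above 0.6 rad).
It also fails if it takes over 138 s, if anything falls off the work surface, if the arm or the gripper's body presses on something with over 40 N, if the wrist force passes 120 N, or if a joint passes its speed limit or range.

ROBOT

A 6-joint arm with a two-finger parallel gripper is mounted at the origin on a cart in front of the work surface, level with it; the furniture and walls round the work are solid. World frame = base frame: x ahead of the robot, y to its left, z up, the work surface at z = 0. Lengths are in mm, angles in rad, forces in N, time in s.
With the tool pointing down it reaches from about 350 to 975 mm from the base axis. Payload 17.4 kg.
Tool frame: the origin (TCP) lies midway between the tips of the shut fingers; the grasp point (between the pads) lies 19 mm behind it; x points along the fingers, y is the direction in which the jaws open and shut, and the axes are right-handed (so a half turn about x gives the same grasp; the last joint's range is limited). The gripper opens to 85 mm and grips with 20 to 120 N. Pads are 22 mm wide; open, the fingers measure 114 mm over their backs; the gripper's body (76 mm by 85 mm) begins 54 mm behind the grasp point. The pads swing forward as they close: fully open they stand 13 mm farther back than shut.
Start: joints at [-1.302, 0.116, 1.442, -0, 1.584, -0.038], TCP at [203.847, -643.49, 231.303] pointing down, gripper open.
Joint ranges: [-2.83, 2.83], [-0.83, 2.19], [0.07, 2.5], [-1.14, 4.28], [0.01, 3], [-2.97, 2.97]. Speed limits (rad/s): [1.89, 1.89, 2.22, 3.14, 3.14, 3.14].

INTERFACE

Orientations are given as a unit quaternion [w, x, y, z].
In Python, from rig import bot, capture gives the robot as it stands.
- The arm moves only by the shell command python3 -m handwheel 'ROWS' [OPENING] [FORCE]. ROWS is JSON, a list of rows, each an object with "offset": the shift along the world's x, y, z in mm, a list of three; "roll": the turn about the world's z in rad. A call has 1 to 8 rows; each row shifts and turns the commanded pose from where the row before left it; what a row does not reach is not made up. A row lasts 1/12 s, in which the tool goes at most 41.7 mm and 7.16 degrees, less where a joint would pass 70% of its speed; a pose out of reach is approached as far as the arm can. A call is refused whole if a number of a shift passes 41.7 or a number of a turn 0.125, either way. A call with a gripper value outside its range is refused whole. OPENING is the closure in counts, from 0 (fully open) to 255 (shut), set as the call begins (- or left out, the last holds). The fingers move at their own pace and stop on an object; FORCE is the grip in N (left out, the last holds). Time passes only in rows, so rows that do not move let the fingers close. It gives the time, the measured TCP pose, the force and the opening at its end, in the units of the state.
- bot.read_state(): the state, without advancing time (a new reading comes with each control period).
- capture(name): name is "scene" or "top" or "wrist"; returns a dict with "pixels" (384x512x3 uint8, blue, green, red), "z_map" (384x512 float32, mm along the optical axis (not along the pixel's ray), 0 where there is no reading), "fx", "fy", "cx", "cy" (pixels), "R" (3x3) and "t" (3): a world point X has camera coordinates R X + t; the wrist camera has in their place "mount" (4x4, takes a point from camera to tool coordinates, whose origin is the TCP and whose axes are the tool frame's). Camera axes: x right, y down, z forward; pixel columns grow to the right and rows downward; lengths in mm; the calibration is good to about 2 mm. The wrist camera is an equidistant fisheye: a pixel r from the principal point sees the ray r / f radians off the axis. A picture is of the moment at which its call begins: read the wrist's pose just before it.
- bot.sign_off(): hands the job in, once; it reports no verdict.
The state is a dict: "t": time; "q": joint angles; "joint_vel": joint speeds; "joint_torque": joint torques, N m; "tool_pos": TCP position; "ee_rot": TCP orientation; "wrist_force": force on the tool from outside, world axes, zero at the start; "wrist_torque": the same for the moment, N m; "grip_width": opening from 0.0 (shut) to 1.0 (fully open).
Only numpy, scipy, OpenCV 4.12 (cv2) and the standard library are available. Lean on these libraries where they do the work, as an engineer would, in place of code of your own. Each camera call takes 0.05 s, during which the arm holds its last target. There are 200 camera calls.

## Working session

There is one attempt and no reset: what is moved stays moved. The work goes in short steps, Python scripts to look and compute and a shell command to move; the robot and the scene stay as the last step left them, time stands still between calls to the robot, and variables do not carry over. Pictures are saved under pics/ and viewed, about 12 in all and at most 16, crops included, and the job is handed in when it is done.

```bash
ls; mkdir -p pics; cat > h.py <<'E'
import numpy as np,cv2
from rig import bot,capture
def px2w(c,u,v,z=None,depth=None):
    R=np.array(c["R"]);t=np.array(c["t"]);C=-R.T@t
    d=R.T@np.array([(u-c["cx"])/c["fx"],(v-c["cy"])/c["fy"],1])
    if z is not None: return C+d*(z-C[2])/d[2]
    if depth is None: depth=c["z_map"][int(v),int(u)]
    return C+d*depth
E
python3 - <<'E'
from h import *
s=bot.read_state();print({k:np.round(v,3) for k,v in s.items()})
for n in("scene","top"):
    c=capture(n);cv2.imwrite(f"pics/{n}0.png",c["pixels"])
    import pickle;pickle.dump(c,open(f"{n}0.pkl","wb"))
    print(n,c["fx"],c["cx"],c["cy"],np.round(c["R"],3).tolist(),np.round(c["t"],1),np.round(-np.array(c["R"]).T@np.array(c["t"])))
E
```

```text
pics
{'t': np.float64(0.0), 'q': array([-1.302,  0.116,  1.442, -0.   ,  1.584, -0.038]), 'joint_vel': array([ 0.   ,  0.001, -0.   ,  0.001,  0.001, -0.   ]), 'joint_torque': array([-3.0000e-03, -7.3199e+01, -6.3249e+01, -0.0000e+00,  6.0000e-03,
       -0.0000e+00]), 'tool_pos': array([ 203.804, -643.297,  230.567]), 'ee_rot': array([-0.108, -0.699, -0.108,  0.699]), 'wrist_force': array([-0.533, -0.821, -0.981]), 'wrist_torque': array([-0.012, -0.009, -0.03 ]), 'grip_width': np.float64(0.999)}
scene 364.8013641712002 259.8253755052992 190.95538705275695 [[0.434, -0.901, -0.011], [-0.469, -0.216, -0.856], [0.769, 0.377, -0.517]] [-355.7  261.6  493. ] [-102. -450.  475.]
top 383.86426616269245 254.09326260274517 184.22879231238815 [[0.008, -1.0, 0.024], [-0.995, -0.011, -0.099], [0.099, -0.024, -0.995]] [-141.1  552.9  916.1] [ 461. -114.  969.]
```

View pics/top0.png

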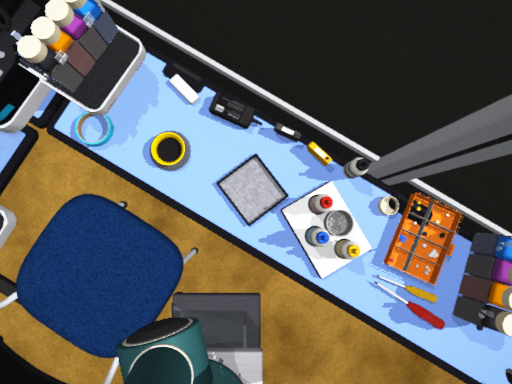

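View pics/scene0.png

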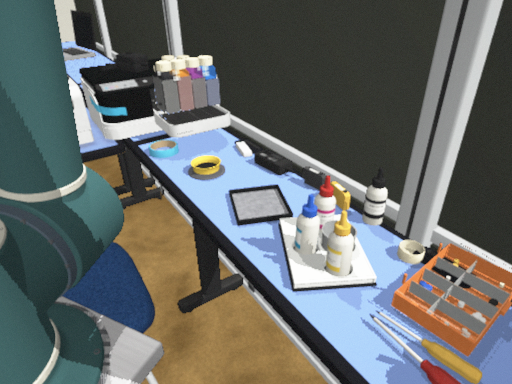

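```bash
python3 - <<'E'
import pickle,cv2
c=pickle.load(open("top0.pkl","rb"));p=c["pixels"]
cv2.imwrite("pics/cropA.png",cv2.resize(p[145:285,210:380],None,fx=4.7,fy=4.2857,interpolation=cv2.INTER_CUBIC))
cv2.imwrite("pics/cropB.png",cv2.resize(p[125:175,140:200],None,fx=10,fy=10,interpolation=cv2.INTER_CUBIC))
E
```

```text
(no output)
```

View pics/cropA.png

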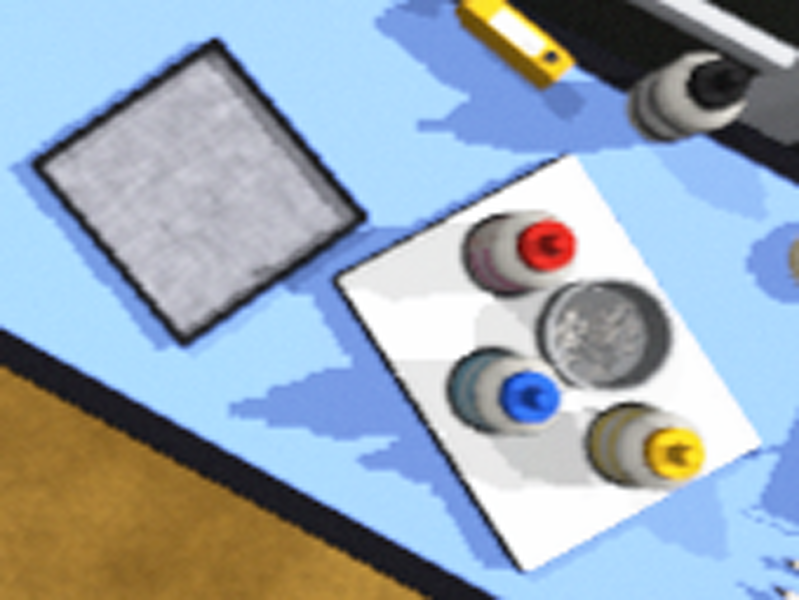

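View pics/cropB.png

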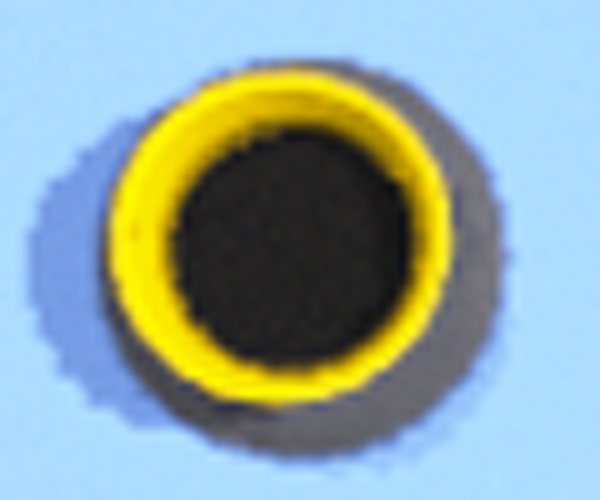

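```bash
cat > fit.py <<'E'
from h import *
import pickle
from scipy.optimize import least_squares
c=pickle.load(open("top0.pkl","rb"))
A=lambda p:(210+p[0]/4.7-.5+.5/4.7,145+p[1]/4.2857-.4)
def rect(pts,z,sx,sy):
    W=np.array([px2w(c,*A(p),z)[:2] for p in pts])
    M=np.array([[sx,sy],[-sx,sy],[-sx,-sy],[sx,-sy]])/2 # top,left,bottom,right
    f=lambda q:((M@np.array([[np.cos(q[2]),np.sin(q[2])],[-np.sin(q[2]),np.cos(q[2])]])+q[:2])-W).ravel()
    r=least_squares(f,[*W.mean(0),-.5]);print("pose",np.round(r.x,3),"res",np.round(r.fun,1));return r.x
q=rect([(570,157),(337,278),(525,572),(760,442)],20,150,198)
tr=rect([(217,40),(35,163),(185,345),(365,215)],15,125,135)
def loc(q,x,y):
    C,S=np.cos(q[2]),np.sin(q[2]);return np.round([q[0]+C*x-S*y,q[1]+S*x+C*y],1)
print("caddy blue,red,yel,tub",[loc(q,*a) for a in[(-34,0),(13,63),(13,-63),(29.5,0)]])
print("tray",[loc(tr,*a) for a in[(30,0),(-30,35),(-30,-35)]])
for n,p,z in[("blue",(533,397),130),("red",(548,245),130),("yel",(677,453),130),("tub",(604,334),52)]: print(n,np.round(px2w(c,*A(p),z),1))
B=lambda p:(140+p[0]/10-.45,125+p[1]/10-.45)
for p,z in[((281,237),30),((294,247),12),((305,258),8)]: print("stand",np.round(px2w(c,*B(p),z),1))
for nm in("top","scene"):
    d=pickle.load(open(nm+"0.pkl","rb"));v,u=np.mgrid[:384,:512];R=np.array(d["R"]);t=np.array(d["t"]);Z=d["z_map"]
    P=(np.dstack([(u-d["cx"])/d["fx"]*Z,(v-d["cy"])/d["fy"]*Z,Z])-t)@R
    hsv=cv2.cvtColor(d["pixels"],cv2.COLOR_BGR2HSV)
    for n,a in[("blue",(-34,0)),("red",(13,63)),("yel",(13,-63))]:
        L=loc(q,*a);m=(Z>0)&(np.hypot(P[...,0]-L[0],P[...,1]-L[1])<25)&(P[...,2]>90)&(P[...,2]<140)
        print(nm,n,m.sum(),np.round(P[m].mean(0),1),P[m][:,2].max())
    m=(Z>0)&(hsv[...,1]>200)&(abs(hsv[...,0].astype(int)-27)<5)&(P[...,2]>10)&(P[...,2]<45)&(P[...,1]>0)
    print(nm,"collar",m.sum(),np.round(P[m].min(0)),np.round(P[m].max(0)),P[m].mean(0))
E
python3 fit.py
```

```text
pose [ 446.473 -315.001   -1.037] res [ 5.1 -1.1  0.4  3.9 -4.   1.  -1.6 -3.7]
pose [ 543.764 -131.746   -0.909] res [ 3.   0.2 -0.   2.7 -1.8  0.4 -1.2 -3.3]
caddy blue,red,yel,tub [array([ 429.2, -285.7]), array([ 507.3, -294.1]), array([ 398.9, -358.3]), array([ 461.5, -340.4])]
tray [array([ 562.2, -155.4]), array([552.9, -86.6]), array([ 497.7, -129.6])]
blue [ 429.8 -284.5  130. ]
red [ 507.2 -292.3  130. ]
yel [ 402.1 -351.2  130. ]
tub [ 462.1 -337.    52. ]
stand [641.1  78.5  30. ]
stand [642.1  78.8  12. ]
stand [640.   76.8   8. ]
top blue 195 [ 429.5 -284.7  108.1] 139.03539838362985
top red 190 [ 506.5 -293.8  107.8] 139.70320699895083
top yel 197 [ 400.8 -353.5  108.4] 139.7601007178886
top collar 378 [601.  38.  10.] [680. 124.  35.] [643.74180979  83.45959709  25.67559456]
scene blue 305 [ 423.3 -289.5  107.9] 136.0203612182074
scene red 260 [ 502.4 -296.4  107.8] 135.8447752552896
scene yel 369 [ 395.7 -356.8  108.1] 136.34303759452186Traceback (most recent call last):
  File "fit.py", line 28, in <module>
    print(nm,"collar",m.sum(),np.round(P[m].min(0)),np.round(P[m].max(0)),P[m].mean(0))
                                       ~~~~~~~~^^^
    return umr_minimum(a, axis, None, out, keepdims, initial, where)
ValueError: zero-size array to reduction operation minimum which has no identity
```

```bash
python3 -m handwheel '[{"offset":[25,29,0],"roll":0.03},{"offset":[25,29,0],"roll":0.03},{"offset":[25,29,0],"roll":0.03},{"offset":[25,29,0],"roll":0.03},{"offset":[25,29,0],"roll":0.03},{"offset":[25,29,0],"roll":0.03},{"offset":[25,29,0],"roll":0.03},{"offset":[25,29,0],"roll":0.017}]' 0 30
python3 -m handwheel '[{"offset":[25,29,0],"roll":0},{"offset":[25,29,0],"roll":0},{"offset":[25,29,0],"roll":0},{"offset":[25,29,0],"roll":0},{"offset":[3,3,0],"roll":0},{"offset":[0,0,0],"roll":0},{"offset":[0,0,0],"roll":0}]'
cat >> h.py <<'E'
from scipy.spatial.transform import Rotation
def wrist():
    s=bot.read_state();c=capture("wrist");q=s["ee_rot"]
    c["Rt"]=Rotation.from_quat([q[1],q[2],q[3],q[0]]).as_matrix();c["p"]=np.array(s["tool_pos"]);return s,c
def wproj(c,X):
    M=np.array(c["mount"]);p=M[:3,:3].T@(c["Rt"].T@(np.array(X)-c["p"])-M[:3,3])
    th=np.arctan2(np.hypot(p[0],p[1]),p[2]);a=np.arctan2(p[1],p[0])
    return c["cx"]+c["fx"]*th*np.cos(a),c["cy"]+c["fy"]*th*np.sin(a)
def wray(c,u,v,z):
    x=(u-c["cx"])/c["fx"];y=(v-c["cy"])/c["fy"];th=np.hypot(x,y);M=np.array(c["mount"])
    d=np.array([np.sin(th)*x/th,np.sin(th)*y/th,np.cos(th)]);d=c["Rt"]@M[:3,:3]@d;C=c["Rt"]@M[:3,3]+c["p"]
    return C+d*(z-C[2])/d[2]
E
python3 - <<'E'
from h import *
s,c=wrist();import pickle;pickle.dump(c,open("w1.pkl","wb"))
cv2.imwrite("pics/w1.png",c["pixels"]);print(s["t"],s["tool_pos"],s["ee_rot"],c["fx"],c["Rt"][:,1])
for n,X in dict(red=(507.2,-292.8,136),blue=(429.8,-284.7,136),yel=(401.5,-352,136),tub=(462,-337,52),grasp=c["p"]).items():print(n,np.round(wproj(c,X)))
E
```

```text
t: 0.77
tool_pos: [404.6, -409.8, 231.1]
ee_rot: [-0.187, -0.682, -0.187, 0.682]
wrist_force: [0.8, -1.0, 0.4]
grip_width: 1.0
t: 1.35
tool_pos: [506.7, -292.5, 231.0]
ee_rot: [-0.187, -0.682, -0.187, 0.682]
wrist_force: [0.1, -1.0, 0.0]
grip_width: 1.004
1.35 [ 506.69462744 -292.51784473  230.98379864] [-0.18669932 -0.68177227 -0.18684963  0.68221488] 297.3186396354542 [ 5.09515911e-01 -8.60461155e-01 -3.70363102e-04]
red [256. 195.]
blue [206. 258.]
yel [253. 308.]
tub [269. 222.]
grasp [254. 249.]
```

View pics/w1.png

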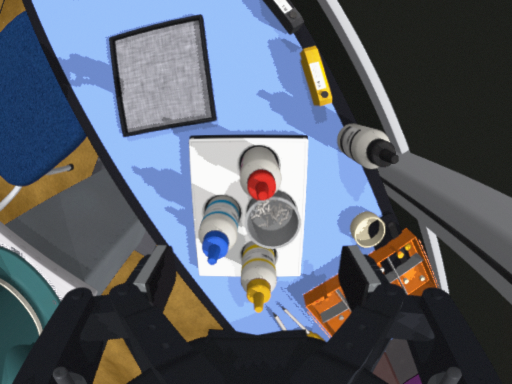

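```bash
python3 - <<'E'
from h import *
import pickle
c=pickle.load(open("w1.pkl","rb"))
p=c["pixels"]
cv2.imwrite("pics/w1c.png",cv2.resize(p[130:330,180:330],None,fx=3.2,fy=3,interpolation=cv2.INTER_CUBIC)[:600])
for n,u,v,z in[("red",261,199,136),("blue",214,262,136),("yel",257,310,136),("tub",272,220,52),("c1",190,137,20),("c2",307,137,20),("tr",112,36,15),("tr",202,16,15),("tr",215,121,15),("tr",122,135,15)]:print(n,np.round(wray(c,u,v,z),1))
E
```

```text
red [ 506.1 -298.5  136. ]
blue [ 430.3 -292.9  136. ]
yel [ 400.8 -357.1  136. ]
tub [ 466.2 -338.9   52. ]
c1 [ 496.9 -205.7   20. ]
c2 [ 568.6 -327.6   20. ]
tr [562.4 -45.5  15. ]
tr [ 633.7 -142.3   15. ]
tr [ 528.2 -222.7   15. ]
tr [ 454.3 -122.3   15. ]
```

View pics/w1c.png

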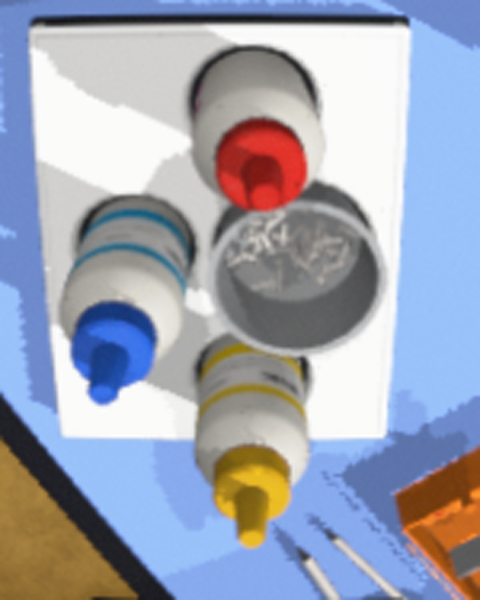

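```bash
python3 -m handwheel '[{"offset":[0,-1,-28]},{"offset":[0,-1,-28]},{"offset":[0,-1,-28]},{"offset":[0,0,0]},{"offset":[0,0,0]}]' | head -2
cat > look.py <<'E'
import sys,pickle
from h import *
n=sys.argv[1];s,c=wrist();pickle.dump(c,open(n+".pkl","wb"));p=c["pixels"]
cv2.imwrite(f"pics/{n}.png",p[100:384,:]);print(s["t"],np.round(s["tool_pos"],1),np.round(s["wrist_force"],1),s["grip_width"])
E
python3 look.py w2
```

```text
1.4 [ 506.3 -293.1  231.1] [-0.6  0.   0.7] 1.002880407208invalid input at $[0]: expected keys offset, roll
```

View pics/w2.png

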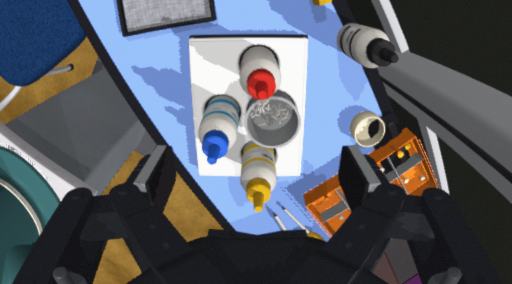

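```bash
python3 -m handwheel '[{"offset":[0,-1,-28],"roll":0},{"offset":[0,-1,-28],"roll":0},{"offset":[0,-1,-28],"roll":0},{"offset":[0,0,0],"roll":0},{"offset":[0,0,0],"roll":0}]' | head -2
python3 look.py w3
```

```text
t: 1.87
tool_pos: [505.8, -296.1, 146.8]
1.8667 [ 505.8 -296.1  146.8] [-0.2  0.5  1. ] 0.9976316822346777
```

View pics/w3.png

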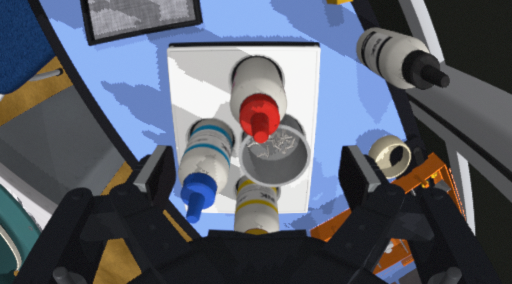

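```bash
python3 - <<'E'
from h import *
import pickle
c=pickle.load(open("w3.pkl","rb"))
for n,u,v,z in[("redtip",261,239,136),("redbodytop? well c",258,185,20),("blue",194,318,136),("tub",273,250,52)]:print(n,np.round(wray(c,u,v,z),1))
print(np.round(wproj(c,c["p"])),np.round(wproj(c,c["p"]+[0,0,30])),c["mount"])
for k in[(0,0),(14,-7)]:print(k,np.round(wproj(c,[506,-296,136])))
E
```

```text
redtip [ 508.4 -298.9  136. ]
redbodytop? well c [ 506.4 -298.3   20. ]
blue [ 431.4 -291.3  136. ]
tub [ 468.5 -336.5   52. ]
[254. 249.] [254. 280.] [[-4.61441103e-04 -3.04822582e-01  9.52409040e-01 -1.43164683e+02]
 [ 9.99999493e-01  7.12286367e-04  7.12468918e-04  1.11088047e+00]
 [-8.95564591e-04  9.52408886e-01  3.04822099e-01 -7.78788104e+01]
 [ 0.00000000e+00  0.00000000e+00  0.00000000e+00  1.00000000e+00]]
(0, 0) [255. 240.]
(14, -7) [255. 240.]
```

```bash
python3 -m handwheel '[{"offset":[1.5,-2,-23],"roll":0},{"offset":[0,0,-20],"roll":0},{"offset":[0,0,-20],"roll":0},{"offset":[0,0,0],"roll":0}]' | head -4
python3 -m handwheel '[{"offset":[0,0,0],"roll":0},{"offset":[0,0,0],"roll":0},{"offset":[0,0,0],"roll":0},{"offset":[0,0,0],"roll":0},{"offset":[0,0,0],"roll":0},{"offset":[0,0,0],"roll":0},{"offset":[0,0,0],"roll":0},{"offset":[0,0,0],"roll":0}]' 255 40
python3 -m handwheel '[{"offset":[0,0,0],"roll":0},{"offset":[0,0,0],"roll":0},{"offset":[0,0,0],"roll":0},{"offset":[0,0,0],"roll":0}]'
```

```text
t: 2.25
tool_pos: [507.6, -297.5, 82.9]
ee_rot: [-0.186, -0.682, -0.187, 0.683]
wrist_force: [-0.3, -0.1, -0.4]
t: 2.92
tool_pos: [509.0, -297.4, 86.8]
ee_rot: [0.187, 0.683, 0.186, -0.681]
wrist_force: [-3.9, 6.4, 16.8]
grip_width: 0.376
t: 3.25
tool_pos: [509.0, -297.4, 86.8]
ee_rot: [0.187, 0.683, 0.186, -0.681]
wrist_force: [-4.6, 6.1, 16.1]
grip_width: 0.375
```

```bash
python3 -m handwheel '[{"offset":[0,0,0],"roll":0},{"offset":[0,0,0],"roll":0},{"offset":[0,0,5],"roll":0},{"offset":[0,0,7],"roll":0}]' 100| head -4
python3 -m handwheel '[{"offset":[0,0,0],"roll":0},{"offset":[0,0,0],"roll":0},{"offset":[0,0,0],"roll":0},{"offset":[0,0,0],"roll":0},{"offset":[0,0,0],"roll":0},{"offset":[0,0,0],"roll":0},{"offset":[0,0,0],"roll":0}]' 255 40
```

```text
t: 3.58
tool_pos: [508.1, -297.4, 96.3]
ee_rot: [-0.186, -0.682, -0.187, 0.682]
wrist_force: [1.0, 0.0, -0.6]
t: 4.17
tool_pos: [508.6, -297.6, 97.1]
ee_rot: [0.187, 0.682, 0.186, -0.682]
wrist_force: [-0.5, 1.3, 8.3]
grip_width: 0.294
```

```bash
python3 -m handwheel '[{"offset":[0,0,10],"roll":0},{"offset":[0,0,20],"roll":0},{"offset":[0,0,25],"roll":0},{"offset":[0,0,15],"roll":0},{"offset":[0,0,0],"roll":0}]' 
python3 look.py w4
```

```text
t: 4.58
tool_pos: [509.3, -298.2, 170.4]
ee_rot: [0.188, 0.683, 0.185, -0.681]
wrist_force: [0.5, -0.6, -0.2]
grip_width: 0.292
4.5833 [ 509.3 -298.2  170.4] [ 0.5 -0.6 -0.2] 0.2922468532508268
```

View pics/w4.png

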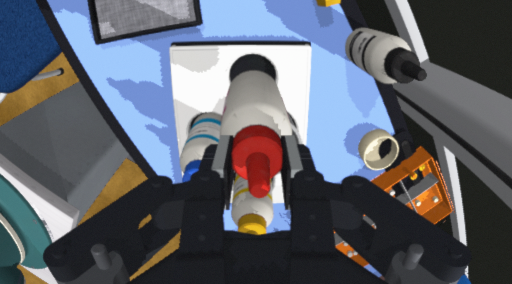

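```bash
python3 -m handwheel '[{"offset":[3,14,0],"roll":0},{"offset":[6,28,0],"roll":0},{"offset":[7,32,0],"roll":0},{"offset":[7,33,0],"roll":0},{"offset":[7,33,0],"roll":0},{"offset":[7,32,0],"roll":0},{"offset":[5,25,0],"roll":0},{"offset":[3,12,0],"roll":0}]' | head -2
python3 -m handwheel '[{"offset":[0,1,0],"roll":0},{"offset":[0,0,0],"roll":0}]' 
python3 - <<'E'
from h import *
import pickle
c=pickle.load(open("w4.pkl","rb"))
print("red well top centre",np.round(wray(c,253.5,167,20),1),"cap top",np.round(wray(c,258,247,110+74),1),"bottle tip",np.round(wray(c,262,294,210),1))
E
```

```text
t: 5.3
tool_pos: [553.1, -85.2, 164.9]
t: 5.47
tool_pos: [553.1, -87.0, 165.4]
ee_rot: [-0.187, -0.682, -0.187, 0.682]
wrist_force: [-0.1, -0.9, -1.3]
grip_width: 0.293
red well top centre [ 519.  -290.9   20. ] cap top [ 517.6 -295.3  184. ] bottle tip [ 510.4 -301.4  210. ]
```

```bash
python3 -m handwheel '[{"offset":[1,0,-15],"roll":0},{"offset":[0,0,-25],"roll":0},{"offset":[0,0,-18],"roll":0},{"offset":[0,0,-8],"roll":0},{"offset":[0,0,-2],"roll":0},{"offset":[0,0,0],"roll":0}]' 
python3 -m handwheel '[{"offset":[0,0,-1.5],"roll":0},{"offset":[0,0,0],"roll":0}]' 
```

```text
t: 5.97
tool_pos: [554.2, -88.2, 98.3]
ee_rot: [-0.186, -0.682, -0.186, 0.682]
wrist_force: [0.3, -0.3, -0.5]
grip_width: 0.292
t: 6.13
tool_pos: [554.8, -87.8, 97.8]
ee_rot: [0.187, 0.683, 0.186, -0.682]
wrist_force: [-0.0, 0.4, -1.4]
grip_width: 0.293
```

```bash
for i in 1 2; do python3 -m handwheel '[{"offset":[0,0,-1],"roll":0},{"offset":[0,0,0],"roll":0}]' | sed -n '2p;4p'; done
```

```text
tool_pos: [554.5, -87.5, 96.3]
wrist_force: [0.4, 0.0, -2.1]
tool_pos: [554.5, -87.5, 95.2]
wrist_force: [-0.2, -0.2, 0.9]
```

```bash
python3 -m handwheel '[{"offset":[0,0,-1],"roll":0},{"offset":[0,0,0],"roll":0}]' | sed -n '2p;4p'
python3 -m handwheel '[{"offset":[0,0,0],"roll":0},{"offset":[0,0,0],"roll":0},{"offset":[0,0,0],"roll":0},{"offset":[0,0,0],"roll":0}]' 100
python3 -m handwheel '[{"offset":[0,0,10],"roll":0},{"offset":[0,0,20],"roll":0},{"offset":[0,0,25],"roll":0},{"offset":[0,0,21],"roll":0},{"offset":[0,0,0],"roll":0}]' 0 | head -2
python3 -m handwheel '[{"offset":[-15,-25,0],"roll":0},{"offset":[-15,-25,0],"roll":0},{"offset":[-15,-25,0],"roll":0},{"offset":[-15,-25,0],"roll":0},{"offset":[-15,-25,0],"roll":0},{"offset":[-16,-26,0],"roll":0},{"offset":[-16,-26,0],"roll":0},{"offset":[-16,-25,0],"roll":0}]' |head -2
python3 -m handwheel '[{"offset":[0,0,0],"roll":0},{"offset":[0,0,0],"roll":0}]' |head -2
python3 look.py w5
```

```text
tool_pos: [555.0, -87.4, 95.1]
wrist_force: [-0.6, 1.3, 10.2]
t: 6.97
tool_pos: [554.3, -87.5, 93.6]
ee_rot: [-0.186, -0.682, -0.187, 0.682]
wrist_force: [-0.4, -0.4, 0.4]
grip_width: 0.611
t: 7.38
tool_pos: [555.7, -87.8, 175.2]
t: 8.05
tool_pos: [430.3, -290.6, 170.1]
t: 8.22
tool_pos: [430.7, -290.4, 170.0]
8.2167 [ 430.7 -290.4  170. ] [ 0.5  0.6 -0.1] 1.001846535134932
```

View pics/w5.png

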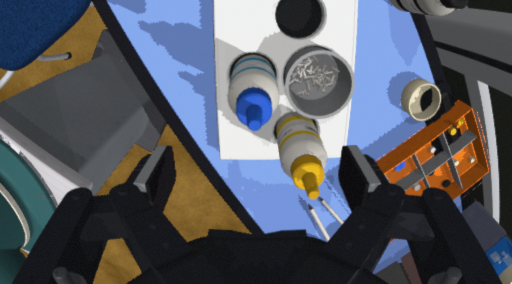

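```bash
python3 - <<'E'
from h import *
import pickle
c=pickle.load(open("w5.pkl","rb"))
for n,u,v,z in[("blue",254,226,136),("yel",314,295,136),("tub",319,181,52),("redwell",300,115,20)]:print(n,np.round(wray(c,u,v,z),1))
E
```

```text
blue [ 429.3 -290.6  136. ]
yel [ 402.4 -358.1  136. ]
tub [ 465.7 -338.    52. ]
redwell [ 508.6 -295.3   20. ]
```

```bash
python3 -m handwheel '[{"offset":[-1,0,-20],"roll":0},{"offset":[0,0,-25],"roll":0},{"offset":[0,0,-18],"roll":0},{"offset":[0,0,-10],"roll":0},{"offset":[0,0,0],"roll":0}]' | sed -n '2p;4p'
python3 -m handwheel '[{"offset":[0,0,0],"roll":0},{"offset":[0,0,0],"roll":0},{"offset":[0,0,0],"roll":0},{"offset":[0,0,0],"roll":0},{"offset":[0,0,0],"roll":0},{"offset":[0,0,0],"roll":0},{"offset":[0,0,0],"roll":0},{"offset":[0,0,0],"roll":0}]' 255 40
python3 -m handwheel '[{"offset":[0,0,0],"roll":0},{"offset":[0,0,0],"roll":0}]'
```

```text
tool_pos: [430.1, -288.2, 94.7]
wrist_force: [-0.1, -0.0, -0.0]
t: 9.35
tool_pos: [430.6, -289.6, 97.7]
ee_rot: [0.187, 0.682, 0.186, -0.682]
wrist_force: [-0.1, 1.6, 5.8]
grip_width: 0.289
t: 9.52
tool_pos: [430.7, -289.6, 97.7]
ee_rot: [0.187, 0.682, 0.186, -0.682]
wrist_force: [-0.4, 1.6, 5.4]
grip_width: 0.294
```

```bash
python3 -m handwheel '[{"offset":[0,0,10],"roll":0},{"offset":[0,0,20],"roll":0},{"offset":[0,0,25],"roll":0},{"offset":[0,0,15],"roll":0},{"offset":[0,0,0],"roll":0}]' | sed -n '2p;5p'
python3 -m handwheel '[{"offset":[8,8,0],"roll":0},{"offset":[17,17,0],"roll":0},{"offset":[20,20,0],"roll":0},{"offset":[21,21,0],"roll":0},{"offset":[21,21,0],"roll":0},{"offset":[20,20,0],"roll":0},{"offset":[17,18,0],"roll":0},{"offset":[8,8,0],"roll":0}]' | head -2
python3 -m handwheel '[{"offset":[0,0,0],"roll":0},{"offset":[0,0,-15],"roll":0},{"offset":[0,0,-25],"roll":0},{"offset":[0,0,-18],"roll":0},{"offset":[0,0,-10],"roll":0},{"offset":[0,0,-2],"roll":0},{"offset":[0,0,0],"roll":0},{"offset":[0,0,0],"roll":0}]' 
```

```text
tool_pos: [431.3, -290.3, 171.2]
grip_width: 0.295
t: 10.6
tool_pos: [563.7, -153.7, 165.3]
t: 11.27
tool_pos: [562.2, -156.8, 97.1]
ee_rot: [-0.186, -0.682, -0.186, 0.682]
wrist_force: [-0.1, -1.0, -1.1]
grip_width: 0.294
```

```bash
for i in 1 2; do python3 -m handwheel '[{"offset":[0,0,-1],"roll":0},{"offset":[0,0,0],"roll":0}]' | sed -n '2p;4p'; done
```

```text
tool_pos: [562.4, -156.7, 96.1]
wrist_force: [-0.7, -0.2, -2.0]
tool_pos: [562.5, -156.5, 95.1]
wrist_force: [-0.5, -0.3, -0.0]
```

```bash
python3 -m handwheel '[{"offset":[0,0,-1],"roll":0},{"offset":[0,0,0],"roll":0}]' | sed -n '2p;4p'
python3 -m handwheel '[{"offset":[0,0,0],"roll":0},{"offset":[0,0,0],"roll":0},{"offset":[0,0,0],"roll":0},{"offset":[0,0,0],"roll":0}]' 100|sed -n '2p;4p;5p'
python3 -m handwheel '[{"offset":[0,0,10],"roll":0},{"offset":[0,0,20],"roll":0},{"offset":[0,0,25],"roll":0},{"offset":[0,0,20],"roll":0},{"offset":[0,0,0],"roll":0}]' 0 | head -2
python3 -m handwheel '[{"offset":[-20,-25,0],"roll":0},{"offset":[-20,-25,0],"roll":0},{"offset":[-20,-25,0],"roll":0},{"offset":[-20,-25,0],"roll":0},{"offset":[-20,-25,0],"roll":0},{"offset":[-20,-25,0],"roll":0},{"offset":[-20,-25,0],"roll":0},{"offset":[-20,-26,0],"roll":0}]' |head -2
python3 -m handwheel '[{"offset":[0,0,0],"roll":0},{"offset":[0,0,0],"roll":0}]' |head -2
python3 look.py w6
```

```text
tool_pos: [562.9, -156.6, 95.1]
wrist_force: [-1.2, 0.9, 8.8]
tool_pos: [562.3, -156.5, 93.6]
wrist_force: [0.1, 0.2, 0.5]
grip_width: 0.61
t: 12.52
tool_pos: [563.7, -156.9, 174.2]
t: 13.18
tool_pos: [401.1, -358.4, 169.2]
t: 13.35
tool_pos: [401.4, -358.5, 169.0]
13.35 [ 401.4 -358.5  169. ] [ 0.1  0.6 -0.1] 1.0033875825554608
```

View pics/w6.png

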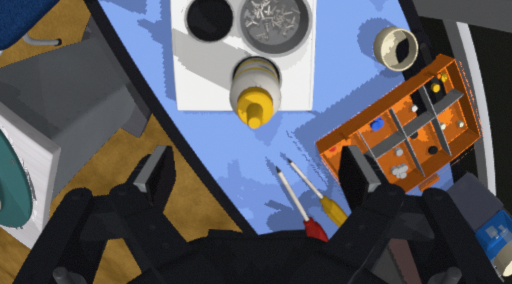

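```bash
python3 -m handwheel '[{"offset":[-1,0,-20],"roll":0},{"offset":[0,0,-25],"roll":0},{"offset":[0,0,-18],"roll":0},{"offset":[0,0,-9],"roll":0},{"offset":[0,0,0],"roll":0},{"offset":[0,0,0],"roll":0}]' | sed -n '2p;4p'
python3 -m handwheel '[{"offset":[0,0,0],"roll":0},{"offset":[0,0,0],"roll":0},{"offset":[0,0,0],"roll":0},{"offset":[0,0,0],"roll":0},{"offset":[0,0,0],"roll":0},{"offset":[0,0,0],"roll":0},{"offset":[0,0,0],"roll":0},{"offset":[0,0,0],"roll":0}]' 255 40 | sed -n '2p;4p;5p'
python3 -m handwheel '[{"offset":[0,0,0],"roll":0},{"offset":[0,0,0],"roll":0}]'
```

```text
tool_pos: [401.9, -357.1, 97.4]
wrist_force: [-0.7, -1.0, 1.8]
tool_pos: [401.5, -357.7, 97.4]
wrist_force: [-0.3, 0.6, 5.3]
grip_width: 0.295
t: 14.73
tool_pos: [401.6, -357.7, 97.4]
ee_rot: [0.187, 0.682, 0.186, -0.682]
wrist_force: [-0.8, 1.5, 6.4]
grip_width: 0.294
```

```bash
python3 -m handwheel '[{"offset":[0,0,10],"roll":0},{"offset":[0,0,20],"roll":0},{"offset":[0,0,25],"roll":0},{"offset":[0,0,15],"roll":0},{"offset":[0,0,0],"roll":0}]' | sed -n '2p;5p'
python3 -m handwheel '[{"offset":[6,14,0],"roll":0},{"offset":[12,28,0],"roll":0},{"offset":[14,33,0],"roll":0},{"offset":[15,35,0],"roll":0},{"offset":[15,35,0],"roll":0},{"offset":[15,35,0],"roll":0},{"offset":[13,30,0],"roll":0},{"offset":[7,18,0],"roll":0}]' | head -2
python3 -m handwheel '[{"offset":[0,0,0],"roll":0},{"offset":[0,0,-15],"roll":0},{"offset":[0,0,-25],"roll":0},{"offset":[0,0,-18],"roll":0},{"offset":[0,0,-9],"roll":0},{"offset":[0,0,-2],"roll":0},{"offset":[0,0,0],"roll":0},{"offset":[0,0,0],"roll":0}]' 
for i in 1 2; do python3 -m handwheel '[{"offset":[0,0,-1],"roll":0},{"offset":[0,0,0],"roll":0}]' | sed -n '2p;4p'; done
```

```text
tool_pos: [402.1, -358.3, 170.9]
grip_width: 0.294
t: 15.82
tool_pos: [498.9, -126.6, 166.3]
t: 16.48
tool_pos: [498.7, -129.8, 98.9]
ee_rot: [0.187, 0.682, 0.186, -0.682]
wrist_force: [-0.1, 0.0, -0.3]
grip_width: 0.293
tool_pos: [498.7, -129.7, 97.6]
wrist_force: [0.0, -0.3, 0.2]
tool_pos: [498.4, -129.5, 96.0]
wrist_force: [-0.3, 1.3, -1.0]
```

```bash
for i in 1 2; do python3 -m handwheel '[{"offset":[0,0,-1],"roll":0},{"offset":[0,0,0],"roll":0}]' | sed -n '2p;4p'; done
python3 -m handwheel '[{"offset":[0,0,0],"roll":0},{"offset":[0,0,0],"roll":0},{"offset":[0,0,0],"roll":0},{"offset":[0,0,0],"roll":0}]' 100|sed -n '2p;4p;5p'
python3 -m handwheel '[{"offset":[0,0,10],"roll":0},{"offset":[0,0,20],"roll":0},{"offset":[0,0,25],"roll":0},{"offset":[0,0,20],"roll":0},{"offset":[0,0,0],"roll":0}]' 0 | head -2
python3 -m handwheel '[{"offset":[-4,-26,0],"roll":0},{"offset":[-4,-26,0],"roll":0},{"offset":[-4,-26,0],"roll":0},{"offset":[-4,-26,0],"roll":0},{"offset":[-4,-26,0],"roll":0},{"offset":[-4,-26,0],"roll":0},{"offset":[-4,-26,0],"roll":0},{"offset":[-4,-26,0],"roll":0}]' |head -2
python3 -m handwheel '[{"offset":[0,0,-40],"roll":0},{"offset":[0,0,-40],"roll":0},{"offset":[0,0,0],"roll":0},{"offset":[0,0,0],"roll":0}]' |head -2
python3 look.py w7
python3 - <<'E'
from h import *
import pickle
c=capture("top");pickle.dump(c,open("top1.pkl","wb"))
a=cv2.resize(c["pixels"][140:290,200:380],None,fx=4,fy=4)[:, :];w=cv2.imread("pics/w7.png")
cv2.imwrite("pics/top1.png",a)
E
```

```text
tool_pos: [498.7, -129.5, 95.4]
wrist_force: [-0.2, 0.9, 3.9]
tool_pos: [499.1, -129.5, 95.4]
wrist_force: [-2.0, 2.8, 13.9]
tool_pos: [498.2, -129.5, 93.6]
wrist_force: [0.6, -0.5, 0.3]
grip_width: 0.606
t: 17.9
tool_pos: [499.6, -129.9, 173.9]
t: 18.57
tool_pos: [465.9, -338.8, 169.0]
t: 18.9
tool_pos: [465.6, -336.9, 87.9]
18.9 [ 465.6 -336.9   87.9] [-0.  -0.3  1.7] 0.9980766998466472
```

View pics/w7.png

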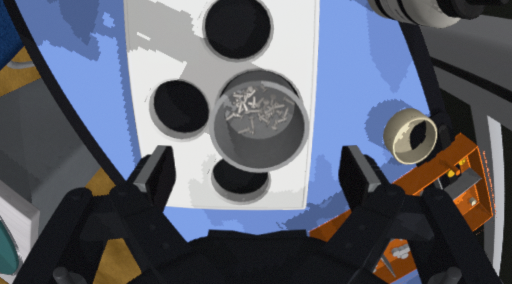

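```bash
python3 - <<'E'
from h import *
import pickle
c=pickle.load(open("w7.pkl","rb"))
J=np.array([.5093,-.8606]);N=np.array([.8606,.5093]);p=c["p"][:2]
for n,u,v,z in[("L",210,228,52),("R",311,228,52),("front",258,273,52),("back",258,169,52),("tub c0",260,222,52),("bluewell",182,209,20),("redwell",239,128,20)]:
    w=wray(c,u,v,z);print(n,np.round(w,1),"jaw,perp",np.round([(w[:2]-p)@J,(w[:2]-p)@N],1))
p1=c["pixels"];g=cv2.cvtColor(p1,cv2.COLOR_BGR2GRAY);print(g[228,200:220],g[228,300:322]);print(g[262:285,258],g[160:182,258])
# check bottles on tray in top1
d=pickle.load(open("top1.pkl","rb"));v,u=np.mgrid[:384,:512];R=np.array(d["R"]);t=np.array(d["t"]);Z=d["z_map"]
P=(np.dstack([(u-d["cx"])/d["fx"]*Z,(v-d["cy"])/d["fy"]*Z,Z])-t)@R
for n,L in dict(red=(554,-87.5),blue=(562.3,-156.5),yel=(498.4,-129.5)).items():
    m=(Z>0)&(np.hypot(P[...,0]-L[0],P[...,1]-L[1])<28)&(P[...,2]>90)&(P[...,2]<140)
    print(n,m.sum(),np.round(P[m].mean(0),1))
E
```

```text
L [ 446.9 -313.1   52. ] jaw,perp [-30.   -3.9]
R [ 481.2 -371.    52. ] jaw,perp [37.4 -3.9]
front [ 432.9 -358.6   52. ] jaw,perp [  2.  -39.1]
back [ 497.7 -320.1   52. ] jaw,perp [ 1.9 36.2]
tub c0 [ 467.8 -339.4   52. ] jaw,perp [3.3 0.7]
bluewell [ 434.1 -289.3   20. ] jaw,perp [-57.   -2.8]
redwell [ 510.2 -297.1   20. ] jaw,perp [-11.5  58.6]
[ 83 105 111 127 153 162 163 166 168 157 156 157 154 142 105  98  98  97
  98  97] [ 61  61  59  66 110 153 156 156 159 188 223 233 230 187 158 159 158 158
 160 159 160 158]
[ 81  81  80  79  80  82 109 150 155 146 107  37  17  18  18  19  21  17
  18  20  17  19  13] [233 232 233 233 232 229 209 166 133 108  77  68  72  75  75  73  75  74
  74  76  88 104]
red 148 [552.2 -87.8 109.1]
blue 149 [ 559.1 -156.3  109.3]
yel 154 [ 497.  -130.2  108.4]
```

View pics/top1.png

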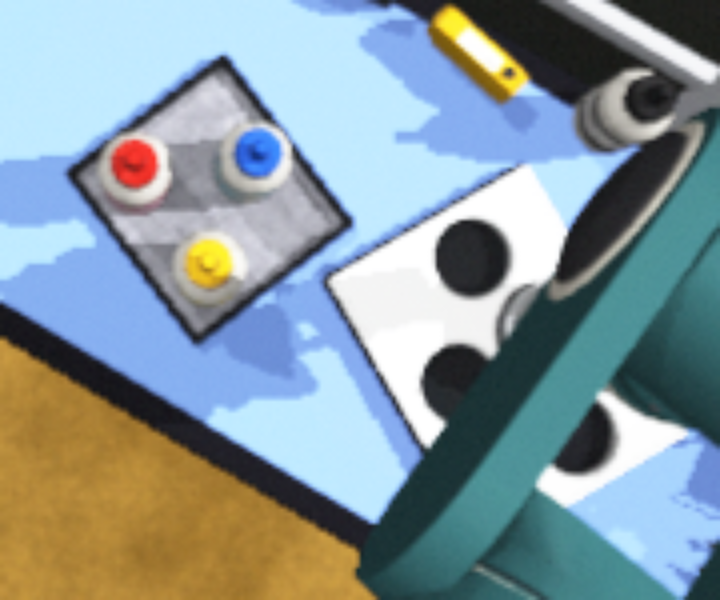

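```bash
python3 - <<'E'
from h import *
import pickle
c=pickle.load(open("w7.pkl","rb"));g=cv2.cvtColor(c["pixels"],cv2.COLOR_BGR2GRAY)
J=np.array([.5093,-.8606]);N=np.array([.8606,.5093]);p=c["p"][:2]
print(g[160:200,258])
for v in(176,180,184,188,268,270,272):
    w=wray(c,258,v,52)[:2];print(v,np.round((w-p)@N,1))
im=cv2.resize(c["pixels"][150:290,180:340],None,fx=4,fy=4,interpolation=cv2.INTER_CUBIC)
for (a,b),col in{(2.5,0):(0,0,255),(2.5,-4):(0,255,0)}.items():
    for th in np.linspace(0,2*np.pi,90):
        w=p+J*(a+33.5*np.cos(th))+N*(b+33.5*np.sin(th));u,v=wproj(c,[*w,52]);cv2.circle(im,(int((u-180+.5)*4),int((v-150+.5)*4)),1,col,-1)
cv2.imwrite("pics/w7c.png",im)
E
```

```text
[233 232 233 233 232 229 209 166 133 108  77  68  72  75  75  73  75  74
  74  76  88 104 111 112 112 108  98  97  96  98  98  95  95  94  93  93
  93  93  93  93]
176 31.7
180 29.1
184 26.5
188 23.9
268 -34.9
270 -36.6
272 -38.3
```

View pics/w7c.png

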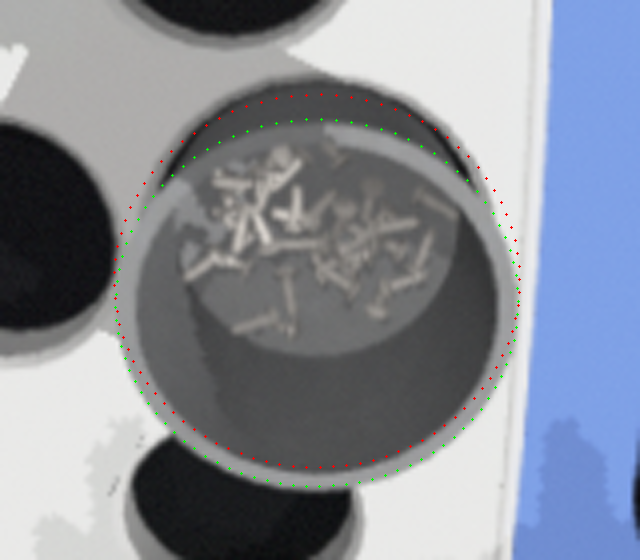

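```bash
python3 -m handwheel '[{"offset":[-2,-4,-15],"roll":0},{"offset":[0,0,-20],"roll":0},{"offset":[0,0,-17],"roll":0},{"offset":[0,0,-10],"roll":0},{"offset":[0,0,0],"roll":0},{"offset":[0,0,0],"roll":0}]' | sed -n '2p;4p'
python3 -m handwheel '[{"offset":[0,0,0],"roll":0},{"offset":[0,0,0],"roll":0},{"offset":[0,0,0],"roll":0},{"offset":[0,0,0],"roll":0},{"offset":[0,0,0],"roll":0},{"offset":[0,0,0],"roll":0},{"offset":[0,0,0],"roll":0},{"offset":[0,0,0],"roll":0}]' 255 25 
```

```text
tool_pos: [465.0, -341.8, 28.4]
wrist_force: [0.1, 0.0, 0.4]
t: 20.17
tool_pos: [464.8, -341.5, 28.8]
ee_rot: [0.187, 0.682, 0.186, -0.682]
wrist_force: [-5.3, 7.1, 10.9]
grip_width: 0.761
```

```bash
python3 -m handwheel '[{"offset":[0,0,4],"roll":0},{"offset":[0,0,8],"roll":0},{"offset":[0,0,15],"roll":0},{"offset":[0,0,25],"roll":0},{"offset":[0,0,30],"roll":0},{"offset":[0,0,30],"roll":0},{"offset":[0,0,28],"roll":0},{"offset":[0,0,14],"roll":0}]' | sed -n '2p;4p;5p'
python3 -m handwheel '[{"offset":[0,0,0],"roll":0},{"offset":[3,15,0],"roll":0},{"offset":[6,25,0],"roll":0},{"offset":[7,30,0],"roll":0},{"offset":[7,30,0],"roll":0},{"offset":[7,30,0],"roll":0},{"offset":[7,30,0],"roll":0},{"offset":[7,30,0],"roll":0}]' | sed -n '2p;4p;5p'
python3 -m handwheel '[{"offset":[7,30,0],"roll":0},{"offset":[7,30,0],"roll":0},{"offset":[7,30,0],"roll":0},{"offset":[7,30,0],"roll":0},{"offset":[6,28,0],"roll":0},{"offset":[5,20,0],"roll":0},{"offset":[0,0,0],"roll":0},{"offset":[0,0,0],"roll":0}]' | sed -n '2p;4p;5p'
python3 look.py w8;python3 - <<'E'
from h import *
import pickle
c=pickle.load(open("w8.pkl","rb"))
im=c["pixels"].copy();p=c["p"][:2]
for th in np.linspace(0,2*np.pi,120):
    for r,z,col in((41.5,30,(0,0,255)),(52,0,(0,0,255))):
        u,v=wproj(c,[641+r*np.cos(th),78.5+r*np.sin(th),z]);cv2.circle(im,(int(u),int(v)),0,col,-1)
print(wproj(c,[641,78.5,30]))
cv2.imwrite("pics/w8c.png",cv2.resize(im[40:340,90:420],None,fx=2,fy=2,interpolation=cv2.INTER_CUBIC))
E
```

```text
tool_pos: [465.0, -342.1, 185.8]
wrist_force: [0.6, 0.8, -0.2]
grip_width: 0.762
tool_pos: [507.8, -149.3, 179.2]
wrist_force: [0.6, 0.2, -0.4]
grip_width: 0.764
tool_pos: [546.7, 17.8, 179.2]
wrist_force: [-0.0, -0.0, -1.0]
grip_width: 0.759
22.1667 [546.7  17.8 179.2] [-0. -0. -1.] 0.7593283676210011
(np.float64(251.4325519167308), np.float64(66.15828514477421))
```

View pics/w8c.png

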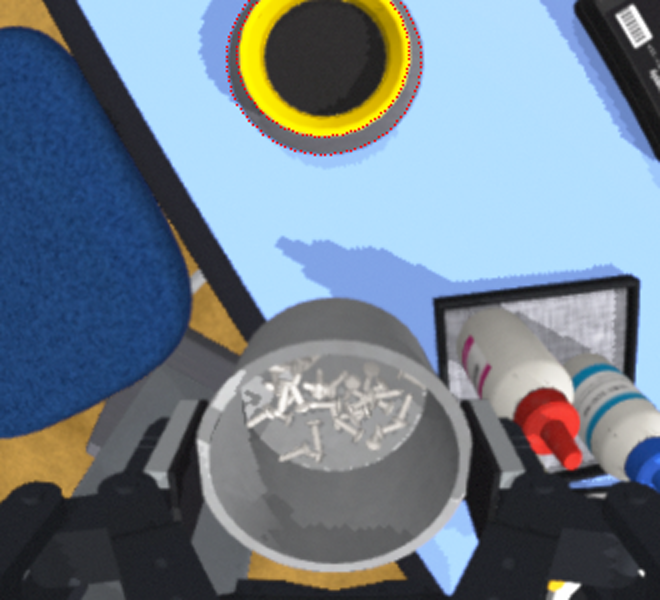

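```bash
python3 - <<'E'
from h import *
import pickle
c=pickle.load(open("w8.pkl","rb"));J=np.array([.5093,-.8606]);N=np.array([.8606,.5093]);p=c["p"][:2]
for dz in(22,25,28):
    z=c["p"][2]+dz
    for n,u,v in[("back",257.5,210),("front",257,325.5),("L",189,267),("R",326,267)]:
        w=wray(c,u,v,z)[:2];print(dz,n,np.round([(w-p)@J,(w-p)@N],1))
print(c["Rt"])
E
```

```text
22 back [ 1.5 31.4]
22 front [  1.5 -36.2]
22 L [-31.6   1.4]
22 R [34.9  1.6]
25 back [ 1.5 32.6]
25 front [  1.5 -33.3]
25 L [-30.8   3.3]
25 R [34.   3.5]
28 back [ 1.5 33.7]
28 front [  1.5 -30.5]
28 L [-30.    5.2]
28 R [33.2  5.4]
[[-2.18530040e-03  5.10551430e-01 -8.59844440e-01]
 [ 3.50620563e-05 -8.59846454e-01 -5.10552715e-01]
 [-9.99997612e-01 -1.14585896e-03  1.86112181e-03]]
```

```bash
python3 -m handwheel '[{"offset":[10,7,0],"roll":0},{"offset":[20,13,0],"roll":0},{"offset":[25,16,0],"roll":0},{"offset":[25,16,0],"roll":0},{"offset":[15,10,0],"roll":0},{"offset":[0,0,-20],"roll":0},{"offset":[0,0,-30],"roll":0},{"offset":[0,0,-30],"roll":0}]' | sed -n '2p;4p;5p'
python3 -m handwheel '[{"offset":[0,0,-20],"roll":0},{"offset":[0,0,-12],"roll":0},{"offset":[0,0,-5],"roll":0},{"offset":[0,0,0],"roll":0},{"offset":[0,0,0],"roll":0},{"offset":[0,0,0],"roll":0},{"offset":[0,0,0],"roll":0}]' | sed -n '2p;4p;5p'
python3 look.py w9;python3 - <<'E'
from h import *
import pickle
c=pickle.load(open("w9.pkl","rb"))
cv2.imwrite("pics/w9c.png",cv2.resize(c["pixels"][130:310,150:370],None,fx=3.3,fy=3.3,interpolation=cv2.INTER_CUBIC))
E
```

```text
tool_pos: [643.2, 78.2, 99.8]
wrist_force: [1.1, 0.1, -2.0]
grip_width: 0.757
tool_pos: [643.0, 78.5, 65.3]
wrist_force: [0.3, -0.3, -0.5]
grip_width: 0.759
23.4667 [643.   78.5  65.3] [ 0.3 -0.3 -0.5] 0.7593223828863078
```

View pics/w9c.png

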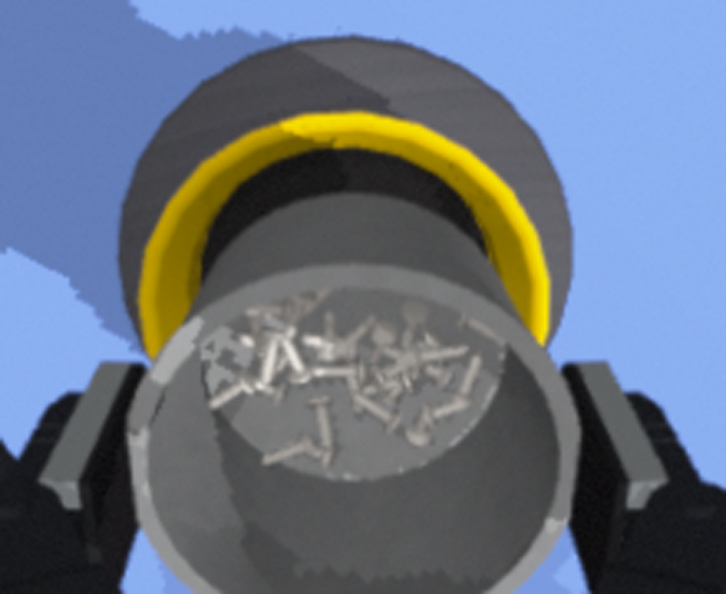

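```bash
python3 - <<'E'
from h import *
import pickle
c=pickle.load(open("w9.pkl","rb"));J=np.array([.5093,-.8606]);N=np.array([.8606,.5093]);p=c["p"][:2];z0=c["p"][2]
f=lambda x,y,z:np.round([((w:=wray(c,150+x/3.3,130+y/3.3,z)[:2])-p)@J,(w-p)@N],1)
for n,x,y,z in[("collar L",140,300,30),("collar R",550,300,30),("collar back(41.5)",345,112,30),("foot L",120,245,5),("foot R",572,245,5),("foot back 52 (z8?)",350,37,5),("floor back 31.7",345,148,20),
 ("tub L",131,440,z0+23),("tub R",580,440,z0+23),("tub rim back 33.5",360,263,z0+23),("tub foot back 30",345,192,z0-23)]:print(n,f(x,y,z))
print(c["cx"],c["cy"])
E
```

```text
collar L [-41.3   1.5]
collar R [40.9  1.5]
collar back(41.5) [-0.1 39.6]
foot L [-50.9   4.2]
foot R [50.6  4.2]
foot back 52 (z8?) [ 0.8 50.3]
floor back 31.7 [-0.1 30.2]
tub L [-30.8   4.2]
tub R [34.2  4.1]
tub rim back 33.5 [ 2.2 31.8]
tub foot back 30 [-0.  27.8]
256.745355471174 193.1288750681314
```

```bash
python3 -m handwheel '[{"offset":[-0.5,0.9,-5],"roll":0},{"offset":[0,0,-7],"roll":0},{"offset":[0,0,-5],"roll":0},{"offset":[0,0,-3],"roll":0},{"offset":[0,0,0],"roll":0},{"offset":[0,0,0],"roll":0}]' | sed -n '2p;4p;5p'
for i in 1 2; do python3 -m handwheel '[{"offset":[0,0,-1],"roll":0},{"offset":[0,0,-1],"roll":0},{"offset":[0,0,0],"roll":0}]' | sed -n '2p;4p'; done
```

```text
tool_pos: [641.7, 79.4, 43.4]
wrist_force: [-0.3, -1.0, -1.1]
grip_width: 0.769
tool_pos: [641.9, 79.4, 41.8]
wrist_force: [0.7, -0.5, -0.8]
tool_pos: [641.8, 79.4, 39.6]
wrist_force: [0.7, -0.0, -1.7]
```

```bash
for i in 1 2 3; do python3 -m handwheel '[{"offset":[0,0,-1],"roll":0},{"offset":[0,0,0],"roll":0},{"offset":[0,0,0],"roll":0}]' | sed -n '2p;4p'; done
```

```text
tool_pos: [641.8, 79.4, 38.7]
wrist_force: [0.2, -0.5, -0.3]
tool_pos: [641.8, 79.4, 37.7]
wrist_force: [-0.1, 1.1, -0.1]
tool_pos: [641.8, 79.4, 36.8]
wrist_force: [-0.3, 0.2, -0.6]
```

```bash
for i in 1 2; do python3 -m handwheel '[{"offset":[0,0,-1],"roll":0},{"offset":[0,0,0],"roll":0},{"offset":[0,0,0],"roll":0}]' | sed -n '2p;4p'; done
```

```text
tool_pos: [641.8, 79.4, 35.7]
wrist_force: [0.1, 0.5, 0.1]
tool_pos: [641.9, 79.4, 34.9]
wrist_force: [-0.3, 0.2, 1.6]
```

```bash
for i in 1 2; do python3 -m handwheel '[{"offset":[0,0,-0.7],"roll":0},{"offset":[0,0,0],"roll":0},{"offset":[0,0,0],"roll":0}]' | sed -n '2p;4p'; done
```

```text
tool_pos: [642.0, 79.4, 34.9]
wrist_force: [-5.2, -0.9, 8.4]
tool_pos: [642.1, 79.5, 34.9]
wrist_force: [-8.4, 0.1, 14.5]
```

```bash
python3 -m handwheel '[{"offset":[0,0,0],"roll":0},{"offset":[0,0,0],"roll":0},{"offset":[0,0,0],"roll":0},{"offset":[0,0,0],"roll":0},{"offset":[0,0,0],"roll":0}]' 0 | sed -n '2p;4p;5p'
python3 -m handwheel '[{"offset":[0,0,8],"roll":0},{"offset":[0,0,12],"roll":0},{"offset":[0,0,20],"roll":0},{"offset":[0,0,30],"roll":0},{"offset":[0,0,30],"roll":0},{"offset":[0,0,30],"roll":0},{"offset":[0,0,0],"roll":0},{"offset":[0,0,0],"roll":0}]' | sed -n '2p;4p;5p'
python3 -m handwheel '[{"offset":[-30,-18,10],"roll":0},{"offset":[-30,-18,0],"roll":0},{"offset":[0,0,0],"roll":0},{"offset":[0,0,0],"roll":0}]' | sed -n '2p;4p;5p'
python3 look.py w10; python3 - <<'E'
from h import *
import pickle
c=pickle.load(open("w10.pkl","rb"))
u,v=wproj(c,[641,79,40]);print(u,v);u,v=int(u),int(v);y0=max(0,v-75)
im=cv2.resize(c["pixels"][y0:y0+150,u-100:u+100],None,fx=4,fy=4,interpolation=cv2.INTER_CUBIC);print("crop origin",u-100,y0)
for th in np.linspace(0,2*np.pi,100):
    for r,z,col in((33.5,58,(0,255,0)),(41.5,30,(0,0,255))):
        a,b=wproj(c,[641.5+r*np.cos(th),79+r*np.sin(th),z]);cv2.circle(im,(int((a-u+100.5)*4),int((b-y0+.5)*4)),1,col,-1)
cv2.imwrite("pics/w10c.png",im)
d=capture("top");v,u=np.mgrid[:384,:512];R=np.array(d["R"]);t=np.array(d["t"]);Z=d["z_map"]
P=(np.dstack([(u-d["cx"])/d["fx"]*Z,(v-d["cy"])/d["fy"]*Z,Z])-t)@R
m=(Z>0)&(np.hypot(P[...,0]-642,P[...,1]-79)<40)&(P[...,2]>45)&(P[...,2]<75);q=P[m];print("rim pts",len(q),q.mean(0),np.median(q[:,2]));
if len(q)>10:
    A=np.c_[q[:,:2]-[642,79],np.ones(len(q))];print("plane",np.linalg.lstsq(A,q[:,2],rcond=None)[0])
E
```

```text
tool_pos: [641.8, 79.4, 33.2]
wrist_force: [0.5, 0.3, -0.2]
grip_width: 1.002
tool_pos: [642.7, 79.5, 166.8]
wrist_force: [-0.1, 0.1, -0.2]
grip_width: 0.999
tool_pos: [580.9, 42.8, 173.4]
wrist_force: [0.5, -0.0, 0.5]
grip_width: 1.001
27.6833 [580.9  42.8 173.4] [ 0.5 -0.   0.5] 1.0007818752558266
254.7322915097914 109.32419314913481
crop origin 154 34
rim pts 0 [nan nan nan] nan<stdin>:12: RuntimeWarning: Mean of empty slice.
  ret = um.true_divide(
  return _methods._mean(a, axis=axis, dtype=dtype,
  ret = ret.dtype.type(ret / rcount)
```

```bash
cat > wd.py <<'E'
from h import *
def wcloud(c):
    v,u=np.mgrid[:384,:512];x=(u-c["cx"])/c["fx"];y=(v-c["cy"])/c["fy"];th=np.hypot(x,y)+1e-9;Z=c["z_map"];M=np.array(c["mount"])
    r=Z*np.tan(th);P=np.dstack([r*x/th,r*y/th,Z]);P=P@M[:3,:3].T+M[:3,3];P=P@c["Rt"].T+c["p"];P[(Z<=0)|(th>1.3)]=np.nan;return P
E
python3 - <<'E'
from wd import *
import pickle
c=pickle.load(open("w10.pkl","rb"));P=wcloud(c)
d=np.hypot(P[...,0]-641.5,P[...,1]-79)
for a,b in((0,25),(28,36),(37,41),(44,51),(60,80)):
    m=(d>=a)&(d<b);print(a,b,m.sum(),np.round(np.percentile(P[...,2][m],[5,25,50,75,95]),1))
m=(d<45)&(P[...,2]>50);q=P[m];print("rim",len(q),q.mean(0))
A=np.c_[q[:,:2]-[641.5,79],np.ones(len(q))];print("plane",np.linalg.lstsq(A,q[:,2],rcond=None)[0])
def circ(q):
    s=np.linalg.lstsq(np.c_[2*q[:,:2],np.ones(len(q))],(q[:,:2]**2).sum(1),rcond=None)[0];return s[:2],np.sqrt(s[2]+s[0]**2+s[1]**2)
print("rim circle",circ(q))
h=cv2.cvtColor(c["pixels"],cv2.COLOR_BGR2HSV);m=(h[...,1]>180)&(abs(h[...,0].astype(int)-27)<6)&(d<50)&(P[...,2]>24);q=P[m];print("collar",len(q),q[:,2].mean(),circ(q))
E
```

```text
0 25 1924 [14.6 15.4 16.2 22.  26.7]
28 36 2169 [18.4 36.9 53.3 58.4 59.3]
37 41 845 [28.9 29.8 30.3 30.9 31.6]
44 51 1655 [4.5 5.6 6.4 7.2 8.5]
60 80 18747 [  1.    2.2 223.7 253.8 267.2]
rim 1199 [641.14902148  77.43524319  57.4082816 ]
plane [3.30507014e-03 1.70279322e-03 5.74121061e+01]
rim circle (array([641.50353814,  77.89526421]), np.float64(31.286332208478424))
collar 824 30.306685784900125 (array([641.09948775,  78.03564451]), np.float64(39.367682908990055))
```

```bash
python3 -m handwheel '[{"offset":[-14,-29,0],"roll":0},{"offset":[-14,-29,0],"roll":0},{"offset":[-14,-29,0],"roll":0},{"offset":[-14,-29,0],"roll":0},{"offset":[-14,-29,0],"roll":0},{"offset":[-12.7,-27.3,0],"roll":0},{"offset":[0,0,0],"roll":0},{"offset":[0,0,0],"roll":0}]' 90 40| sed -n '2p;3p;5p'
python3 - <<'E'
from wd import *
s,c=wrist();P=wcloud(c);print(s["tool_pos"])
J=np.array([.5093,-.8606]);N=np.array([.8606,.5093])
for n,L in dict(red=(554.3,-87.5),blue=(562.3,-156.5),yel=(498.2,-129.5)).items():
    d=np.hypot(P[...,0]-L[0],P[...,1]-L[1]);m=(d<26)&(P[...,2]>112)&(P[...,2]<150);q=P[m]
    print(n,len(q),np.round(q.mean(0),1) if len(q) else "", q[:,2].max() if len(q) else "")
E
```

```text
tool_pos: [499.3, -129.7, 173.2]
ee_rot: [-0.186, -0.682, -0.186, 0.682]
grip_width: 0.644
[ 499.34544933 -129.70929512  173.18441109]
red 237 [556.7 -87.4 130.9] 135.98932026741772
blue 327 [ 563.  -155.2  128. ] 136.38563464065456
yel 326 [ 501.8 -128.1  127.6] 135.61337475187602
```

```bash
python3 -m handwheel '[{"offset":[-1,0,-20],"roll":0},{"offset":[0,0,-25],"roll":0},{"offset":[0,0,-22],"roll":0},{"offset":[0,0,-11],"roll":0},{"offset":[0,0,0],"roll":0},{"offset":[0,0,0],"roll":0}]' | sed -n '2p;4p'
python3 -m handwheel '[{"offset":[0,0,0],"roll":0},{"offset":[0,0,0],"roll":0},{"offset":[0,0,0],"roll":0},{"offset":[0,0,0],"roll":0},{"offset":[0,0,0],"roll":0},{"offset":[0,0,0],"roll":0}]' 255 40 | sed -n '2p;4p;5p'
python3 -m handwheel '[{"offset":[0,0,0],"roll":0},{"offset":[0,0,0],"roll":0}]'
```

```text
tool_pos: [498.6, -128.3, 95.7]
wrist_force: [-1.1, 0.4, 0.0]
tool_pos: [498.9, -129.1, 97.0]
wrist_force: [-0.1, 1.5, 5.9]
grip_width: 0.296
t: 29.67
tool_pos: [498.9, -129.0, 97.0]
ee_rot: [0.187, 0.683, 0.186, -0.681]
wrist_force: [1.0, 1.4, 7.0]
grip_width: 0.295
```

```bash
python3 -m handwheel '[{"offset":[0,0,10],"roll":0},{"offset":[0,0,20],"roll":0},{"offset":[0,0,25],"roll":0},{"offset":[0,0,15],"roll":0},{"offset":[0,0,0],"roll":0}]' | sed -n '2p;5p'
python3 -m handwheel '[{"offset":[-7,-18,0],"roll":0},{"offset":[-13,-30,0],"roll":0},{"offset":[-15,-35,0],"roll":0},{"offset":[-15,-35,0],"roll":0},{"offset":[-15,-35,0],"roll":0},{"offset":[-14,-33,0],"roll":0},{"offset":[-12,-28,0],"roll":0},{"offset":[-6,-14,0],"roll":0}]' | head -2
python3 -m handwheel '[{"offset":[0,0,0],"roll":0},{"offset":[0,0,0],"roll":0},{"offset":[0,0,-15],"roll":0},{"offset":[0,0,-15],"roll":0},{"offset":[0,0,-8],"roll":0},{"offset":[0,0,0],"roll":0},{"offset":[0,0,0],"roll":0},{"offset":[0,0,0],"roll":0}]' | sed -n '2p;4p'
```

```text
tool_pos: [499.3, -129.3, 170.1]
grip_width: 0.295
t: 30.75
tool_pos: [399.4, -359.5, 165.2]
tool_pos: [401.6, -356.8, 128.3]
wrist_force: [0.3, -0.7, -0.5]
```

```bash
python3 -m handwheel '[{"offset":[0,0,-7],"roll":0},{"offset":[0,0,-7],"roll":0},{"offset":[0,0,-3],"roll":0},{"offset":[0,0,-2],"roll":0},{"offset":[0,0,0],"roll":0},{"offset":[0,0,0],"roll":0}]' | sed -n '2p;4p'
python3 -m handwheel '[{"offset":[0,0,-2],"roll":0},{"offset":[0,0,-2],"roll":0},{"offset":[0,0,-2],"roll":0},{"offset":[0,0,0],"roll":0},{"offset":[0,0,0],"roll":0}]' | sed -n '2p;4p'
```

```text
tool_pos: [401.1, -356.9, 108.4]
wrist_force: [0.3, -0.4, -0.8]
tool_pos: [401.1, -356.8, 102.3]
wrist_force: [0.2, -0.2, -0.3]
```

```bash
python3 -m handwheel '[{"offset":[0,0,-1.5],"roll":0},{"offset":[0,0,-1.5],"roll":0},{"offset":[0,0,0],"roll":0},{"offset":[0,0,0],"roll":0}]' | sed -n '2p;4p'
python3 -m handwheel '[{"offset":[0,0,-1],"roll":0},{"offset":[0,0,0],"roll":0},{"offset":[0,0,0],"roll":0}]' | sed -n '2p;4p'
```

```text
tool_pos: [401.1, -356.9, 99.3]
wrist_force: [0.2, 0.1, 0.1]
tool_pos: [401.4, -357.0, 99.0]
wrist_force: [-0.7, 1.8, 5.9]
```

```bash
python3 -m handwheel '[{"offset":[0,0,0],"roll":0},{"offset":[0,0,0],"roll":0},{"offset":[0,0,0],"roll":0},{"offset":[0,0,0],"roll":0}]' 90|sed -n '2p;4p;5p'
python3 -m handwheel '[{"offset":[0,0,10],"roll":0},{"offset":[0,0,20],"roll":0},{"offset":[0,0,25],"roll":0},{"offset":[0,0,18],"roll":0},{"offset":[0,0,0],"roll":0}]' | head -2
python3 -m handwheel '[{"offset":[20,25,0],"roll":0},{"offset":[20,25,0],"roll":0},{"offset":[20,25,0],"roll":0},{"offset":[20,25,0],"roll":0},{"offset":[20,25,0],"roll":0},{"offset":[20,25,0],"roll":0},{"offset":[20,25,0],"roll":0},{"offset":[21,25.5,0],"roll":0}]' |head -2
python3 -m handwheel '[{"offset":[0,0,0],"roll":0},{"offset":[0,0,0],"roll":0},{"offset":[0,0,0],"roll":0}]' |head -2
```

```text
tool_pos: [401.1, -356.9, 98.3]
wrist_force: [-0.2, -0.2, -0.8]
grip_width: 0.647
t: 33.67
tool_pos: [402.1, -357.8, 176.4]
t: 34.33
tool_pos: [562.9, -155.0, 171.8]
t: 34.58
tool_pos: [561.9, -156.5, 171.4]
```

Down 76 to the release height, then grip.

```bash
python3 -m handwheel '[{"offset":[0.4,0,-20],"roll":0},{"offset":[0,0,-25],"roll":0},{"offset":[0,0,-21],"roll":0},{"offset":[0,0,-10],"roll":0},{"offset":[0,0,0],"roll":0},{"offset":[0,0,0],"roll":0},{"offset":[0,0,0],"roll":0}]' | sed -n '2p;4p'
python3 -m handwheel '[{"offset":[0,0,0],"roll":0},{"offset":[0,0,0],"roll":0},{"offset":[0,0,0],"roll":0},{"offset":[0,0,0],"roll":0},{"offset":[0,0,0],"roll":0},{"offset":[0,0,0],"roll":0},{"offset":[0,0,0],"roll":0}]' 255 40 | sed -n '2p;4p;5p'
python3 -m handwheel '[{"offset":[0,0,10],"roll":0},{"offset":[0,0,20],"roll":0},{"offset":[0,0,25],"roll":0},{"offset":[0,0,15],"roll":0},{"offset":[0,0,0],"roll":0},{"offset":[0,0,0],"roll":0},{"offset":[0,0,0],"roll":0}]' | sed -n '2p;4p;5p'
```

```text
tool_pos: [563.0, -157.0, 97.0]
wrist_force: [-0.6, 0.1, 0.4]
tool_pos: [563.1, -156.5, 96.6]
wrist_force: [-0.5, 0.7, 5.4]
grip_width: 0.291
tool_pos: [562.2, -156.3, 164.7]
wrist_force: [0.6, -0.1, -1.6]
grip_width: 0.296
```

```bash
python3 -m handwheel '[{"offset":[-8,-8,0],"roll":0},{"offset":[-17,-18,0],"roll":0},{"offset":[-20,-20,0],"roll":0},{"offset":[-21,-21,0],"roll":0},{"offset":[-21,-21,0],"roll":0},{"offset":[-20,-20,0],"roll":0},{"offset":[-17,-17,0],"roll":0},{"offset":[-8,-8,0],"roll":0}]' | head -2
python3 -m handwheel '[{"offset":[0,0,0],"roll":0},{"offset":[0,0,0],"roll":0},{"offset":[0,0,-15],"roll":0},{"offset":[0,0,-15],"roll":0},{"offset":[0,0,-7],"roll":0},{"offset":[0,0,0],"roll":0},{"offset":[0,0,0],"roll":0},{"offset":[0,0,0],"roll":0}]' | sed -n '2p;4p'
```

```text
t: 37.0
tool_pos: [428.1, -291.0, 164.5]
tool_pos: [431.0, -289.3, 129.2]
wrist_force: [-0.9, 0.3, -0.7]
```

```bash
python3 -m handwheel '[{"offset":[-0.4,-0.3,-8],"roll":0},{"offset":[0,0,-7],"roll":0},{"offset":[0,0,-3],"roll":0},{"offset":[0,0,-2],"roll":0},{"offset":[0,0,0],"roll":0},{"offset":[0,0,0],"roll":0}]' | sed -n '2p;4p'
python3 -m handwheel '[{"offset":[0,0,-2],"roll":0},{"offset":[0,0,-2],"roll":0},{"offset":[0,0,-2],"roll":0},{"offset":[0,0,0],"roll":0},{"offset":[0,0,0],"roll":0}]' | sed -n '2p;4p'
python3 -m handwheel '[{"offset":[0,0,-1.5],"roll":0},{"offset":[0,0,-1.5],"roll":0},{"offset":[0,0,0],"roll":0},{"offset":[0,0,0],"roll":0}]' | sed -n '2p;4p'
```

```text
tool_pos: [430.1, -289.7, 108.4]
wrist_force: [0.3, -0.9, -0.7]
tool_pos: [430.1, -289.6, 102.3]
wrist_force: [0.4, -0.0, -0.5]
tool_pos: [430.1, -289.6, 99.3]
wrist_force: [0.0, 0.1, -1.9]
```

```bash
python3 -m handwheel '[{"offset":[0,0,-1],"roll":0},{"offset":[0,0,0],"roll":0},{"offset":[0,0,0],"roll":0}]' | sed -n '2p;4p'
python3 -m handwheel '[{"offset":[0,0,0],"roll":0},{"offset":[0,0,0],"roll":0},{"offset":[0,0,0],"roll":0},{"offset":[0,0,0],"roll":0}]' 90|sed -n '2p;4p;5p'
python3 -m handwheel '[{"offset":[0,0,10],"roll":0},{"offset":[0,0,20],"roll":0},{"offset":[0,0,25],"roll":0},{"offset":[0,0,18],"roll":0},{"offset":[0,0,0],"roll":0}]' | head -2
python3 -m handwheel '[{"offset":[15,25,0],"roll":0},{"offset":[15,25,0],"roll":0},{"offset":[15,25,0],"roll":0},{"offset":[15,25,0],"roll":0},{"offset":[16,25,0],"roll":0},{"offset":[16,25,0],"roll":0},{"offset":[16,26,0],"roll":0},{"offset":[16,26,0],"roll":0}]' |head -2
python3 -m handwheel '[{"offset":[0,0,0],"roll":0},{"offset":[0,0,0],"roll":0},{"offset":[0,0,0],"roll":0}]' |head -2
```

```text
tool_pos: [430.3, -289.8, 98.7]
wrist_force: [-0.5, 0.6, 2.3]
tool_pos: [430.1, -289.7, 98.3]
wrist_force: [-0.1, -0.8, -0.3]
grip_width: 0.649
t: 39.92
tool_pos: [431.2, -290.5, 176.3]
t: 40.58
tool_pos: [554.7, -86.3, 171.7]
t: 40.83
tool_pos: [553.9, -87.9, 171.4]
```

```bash
python3 -m handwheel '[{"offset":[0.3,0.4,-20],"roll":0},{"offset":[0,0,-25],"roll":0},{"offset":[0,0,-21],"roll":0},{"offset":[0,0,-10],"roll":0},{"offset":[0,0,0],"roll":0},{"offset":[0,0,0],"roll":0},{"offset":[0,0,0],"roll":0}]' | sed -n '2p;4p'
python3 -m handwheel '[{"offset":[0,0,0],"roll":0},{"offset":[0,0,0],"roll":0},{"offset":[0,0,0],"roll":0},{"offset":[0,0,0],"roll":0},{"offset":[0,0,0],"roll":0},{"offset":[0,0,0],"roll":0},{"offset":[0,0,0],"roll":0}]' 255 40 | sed -n '2p;4p;5p'
python3 -m handwheel '[{"offset":[0,0,10],"roll":0},{"offset":[0,0,20],"roll":0},{"offset":[0,0,25],"roll":0},{"offset":[0,0,15],"roll":0},{"offset":[0,0,0],"roll":0},{"offset":[0,0,0],"roll":0},{"offset":[0,0,0],"roll":0}]' | sed -n '2p;4p;5p'
python3 -m handwheel '[{"offset":[-3,-12,0],"roll":0},{"offset":[-5,-25,0],"roll":0},{"offset":[-7,-32,0],"roll":0},{"offset":[-7,-33,0],"roll":0},{"offset":[-7,-33,0],"roll":0},{"offset":[-7,-32,0],"roll":0},{"offset":[-6,-29,0],"roll":0},{"offset":[-4,-14,0],"roll":0}]' | head -2
python3 -m handwheel '[{"offset":[0,0,0],"roll":0},{"offset":[0,0,0],"roll":0},{"offset":[0,0,-15],"roll":0},{"offset":[0,0,-15],"roll":0},{"offset":[0,0,-7],"roll":0},{"offset":[0,0,0],"roll":0},{"offset":[0,0,0],"roll":0},{"offset":[0,0,0],"roll":0}]' | sed -n '2p;4p'
```

```text
tool_pos: [554.9, -87.8, 97.0]
wrist_force: [-1.3, 1.7, 0.6]
tool_pos: [555.0, -87.3, 96.6]
wrist_force: [-0.4, 1.8, 5.0]
grip_width: 0.294
tool_pos: [554.1, -87.2, 164.8]
wrist_force: [0.3, 0.3, -1.5]
grip_width: 0.296
t: 43.25
tool_pos: [506.9, -300.4, 164.3]
tool_pos: [508.8, -297.0, 129.0]
wrist_force: [-0.4, -0.6, -1.0]
```

```bash
python3 -m handwheel '[{"offset":[-0.3,-0.4,-8],"roll":0},{"offset":[0,0,-7],"roll":0},{"offset":[0,0,-3],"roll":0},{"offset":[0,0,-2],"roll":0},{"offset":[0,0,0],"roll":0},{"offset":[0,0,0],"roll":0}]' | sed -n '2p;4p'
python3 -m handwheel '[{"offset":[0,0,-2],"roll":0},{"offset":[0,0,-2],"roll":0},{"offset":[0,0,-2],"roll":0},{"offset":[0,0,0],"roll":0},{"offset":[0,0,0],"roll":0}]' | sed -n '2p;4p'
python3 -m handwheel '[{"offset":[0,0,-1.5],"roll":0},{"offset":[0,0,-1.5],"roll":0},{"offset":[0,0,0],"roll":0},{"offset":[0,0,0],"roll":0}]' | sed -n '2p;4p'
```

```text
tool_pos: [508.2, -297.7, 108.4]
wrist_force: [0.1, 1.0, -0.2]
tool_pos: [508.1, -297.6, 102.3]
wrist_force: [0.2, 0.6, 0.1]
tool_pos: [508.1, -297.7, 99.3]
wrist_force: [0.2, 0.0, -1.2]
```

Release, rise, clear off toward the start side and compare with the starting top image.

```bash
python3 -m handwheel '[{"offset":[0,0,-1],"roll":0},{"offset":[0,0,0],"roll":0},{"offset":[0,0,0],"roll":0}]' | sed -n '2p;4p'
python3 -m handwheel '[{"offset":[0,0,0],"roll":0},{"offset":[0,0,0],"roll":0},{"offset":[0,0,0],"roll":0},{"offset":[0,0,0],"roll":0}]' 90|sed -n '2p;4p;5p'
python3 -m handwheel '[{"offset":[0,0,10],"roll":0},{"offset":[0,0,20],"roll":0},{"offset":[0,0,25],"roll":0},{"offset":[0,0,25],"roll":0},{"offset":[0,0,30],"roll":0},{"offset":[0,0,24],"roll":0},{"offset":[0,0,0],"roll":0}]' | head -2
python3 -m handwheel '[{"offset":[-25,-29,0],"roll":0},{"offset":[-25,-29,0],"roll":0},{"offset":[-25,-29,0],"roll":0},{"offset":[-25,-29,0],"roll":0},{"offset":[-25,-29,0],"roll":0},{"offset":[-25,-29,0],"roll":0},{"offset":[-25,-29,0],"roll":0},{"offset":[-25,-29,0],"roll":0}]' | head -2
python3 -m handwheel '[{"offset":[-25,-29,0],"roll":0},{"offset":[-25,-29,0],"roll":0},{"offset":[-25,-29,0],"roll":0},{"offset":[-20,-25,0],"roll":0},{"offset":[0,0,0],"roll":0},{"offset":[0,0,0],"roll":0},{"offset":[0,0,0],"roll":0},{"offset":[0,0,0],"roll":0}]' | sed -n '1p;2p;4p'
python3 - <<'E'
from h import *
import pickle
for nm in("top","scene"):
    for d in(pickle.load(open(nm+"0.pkl","rb")),capture(nm)):
        v,u=np.mgrid[:384,:512];R=np.array(d["R"]);t=np.array(d["t"]);Z=d["z_map"]
        P=(np.dstack([(u-d["cx"])/d["fx"]*Z,(v-d["cy"])/d["fy"]*Z,Z])-t)@R;o=[]
        for L in((508,-297),(430,-290),(401,-357)):
            m=(Z>0)&(np.hypot(P[...,0]-L[0],P[...,1]-L[1])<32)
            for a,b in((90,140),(40,80)):
                k=m&(P[...,2]>a)&(P[...,2]<b);o.append(np.round(P[k].mean(0),1).tolist())
        print(nm,o)
        m=(Z>0)&(np.hypot(P[...,0]-642,P[...,1]-79)<40)&(P[...,2]>50)&(P[...,2]<75);q=P[m]
        if len(q)>20:print("rim",len(q),np.round(q.mean(0),1),np.linalg.lstsq(np.c_[q[:,:2]-[642,79],np.ones(len(q))],q[:,2],rcond=None)[0])
E
```

```text
tool_pos: [508.3, -297.8, 98.7]
wrist_force: [-0.4, 0.4, 2.2]
tool_pos: [508.1, -297.7, 98.3]
wrist_force: [-0.1, -0.6, -0.4]
grip_width: 0.644
t: 46.33
tool_pos: [509.2, -298.4, 239.0]
t: 47.0
tool_pos: [306.6, -530.8, 232.9]
t: 47.67
tool_pos: [213.9, -641.1, 232.8]
wrist_force: [-0.9, 0.4, 0.2]
top [[506.5, -293.8, 107.8], [502.2, -280.4, 62.0], [429.5, -284.7, 108.1], [433.1, -278.3, 59.4], [400.8, -353.5, 108.4], [405.7, -342.5, 59.6]]
top [[506.6, -293.5, 108.8], [502.2, -280.4, 61.6], [428.9, -286.2, 108.6], [431.5, -271.9, 61.5], [401.0, -353.7, 108.3], [403.0, -342.1, 60.0]]
rim 158 [644.1  81.4  57.7] [-4.05099708e-02 -2.60034064e-02  5.77995383e+01]
scene [[502.4, -296.4, 107.8], [492.4, -303.6, 61.5], [423.3, -289.5, 107.9], [416.2, -292.3, 59.8], [395.7, -356.8, 108.1], [385.0, -359.4, 60.3]]
scene [[502.3, -296.6, 107.8], [492.8, -302.4, 62.2], [423.1, -289.9, 108.0], [414.3, -291.2, 60.1], [395.2, -356.8, 108.0], [384.6, -359.5, 60.4]]
rim 150 [642.2  81.1  54.8] [-3.78356280e-03  1.85166887e-03  5.47646894e+01]
```

```bash
python3 -c "from rig import bot; print(bot.sign_off())"
```

```text
the job is handed in; nothing more can be done
None
```

The job is handed in, about 48 s into the 138 s. I set the red, blue and yellow bottles on the spill tray and lowered the grey tub into the stand's collar. Then I put each bottle back in its own well and backed the arm off.

**Last checks**
- **Tub in the stand:** a wrist depth reading after release put the rim centre about 0.4 mm from the collar centre. The rim was about 57.4 mm up (58 expected) and tilted about 0.004 rad. The highest upward force I read while lowering was 14.5 N.
- **Bottles in the caddy:** cap positions in the top and scene cameras matched the starting images to within about 1.6 mm, at the same heights. In the top camera the blue bottle's mid-body reading moved about 6 mm while its cap moved 1.6 mm. I took that as the visible patch changing, since the scene camera shows 2 mm.

**What disagreed or went wrong**
- **Cameras:** the top camera's first bottle positions were about 5 mm off in y from the wrist camera. I used the wrist values.
- **First red grip:** it landed on the bottle's shoulder, with about 17 N upward. I opened, raised the gripper about 12 mm and gripped again cleanly.
- **Tub tilt:** the final top-camera fit of the rim gave a slope of about 0.05 rad, while the wrist and scene cameras both gave 0.005 or less. I put that down to wall pixels in the fit, but did not confirm it.
- **Picture limit:** I had used up the picture limit before I could view the tub after release, so the last checks are from depth readings only.

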